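# Find the push switch that still snaps and fit it in the safety analyser

### The arm

A 6-joint arm with a two-finger parallel gripper is mounted at the origin on the work surface. World frame = base frame: x ahead of the robot, y to its left, z up, the work surface at z = 0. Lengths are in m, angles in degrees, forces in N, time in s.
With the tool pointing down it reaches from about 0.4 to 0.825 m from the base axis. Payload 7 kg.
Tool frame: the origin (TCP) lies midway between the tips of the shut fingers; the grasp point (between the pads) lies 19 mm behind it (ctrl.grasp_offset is the distance from the TCP to the grasp point, in m); z points along the fingers, x is the direction in which the jaws open and shut, and the axes are right-handed (so a half turn about z gives the same grasp; the last joint's range is limited). The gripper opens to 88 mm and grips with 3 to 60 N. Pads are 19 mm wide; open, the fingers measure 130 mm over their backs; the gripper's body (78 mm by 193 mm) begins 47 mm behind the grasp point.
Start: joints at [90.189, 20.546, 0.682, 0, -70.136, -16.507], TCP at [0.19, 0.648, 0.227] pointing down, gripper open.
Joint ranges: [-176.03, 176.03], [-82.01, 121.73], [-58.28, 71.71], [-173.87, 95.51], [-174.79, -0.11], [-173.66, 173.66]. Speed limits (degrees/s): [136.94, 136.94, 172.46, 180, 180, 180].

### API

Orientations are given as [roll, pitch, yaw] about the fixed x, y, z axes, in that order (R = Rz(yaw) Ry(pitch) Rx(roll)).
In Python, from plant import sensors, snapshot, order, ctrl gives the robot as it stands.
- The arm moves only by the tool send_rows, never from a script. Its argument "commands" is a list of rows, each a list of 3 entries, a list of its own where there are three numbers: the closure, from 0 (fully open) to 1 (shut), then the shift along the world's x, y, z in units of 0.25 m (1.0 is 0.25 m), then the turn, a rotation vector about the world's x, y, z in units of 360 degrees (1.0 is 360 degrees). In form: [[hand, [x, y, z], [ax, ay, az]], ...]. A call has 1 to 12 rows; each row shifts and turns the pose as measured when the row begins; what a row does not reach is not made up. A row lasts 1/10 s, in which the tool goes at most 50 mm and 8.59 degrees, less where a joint would pass 70% of its speed; a pose out of reach is approached as far as the arm can. A call with a number of a shift or a turn outside -1 to 1 is refused whole. A call with a gripper value outside its range is refused whole. The fingers move at their own pace and stop on an object; the grip force is fixed at half the most. Time passes only in rows, so rows that do not move let the fingers close. It gives the time, the measured TCP pose, the force and the opening at its end, in the units of the state.
- sensors.get_obs(): the state, without advancing time (a new reading comes with each control period).
- snapshot(name): name is "scene" or "top" or "wrist"; returns a dict with "color" (420x560x3 uint8, blue, green, red), "z_map" (420x560 float32, m along the optical axis (not along the pixel's ray), 0 where there is no reading), "mtx" (3x3 intrinsics, pixels), "k1" (the pictures are not rectified: a ray, as slopes to the right and down, at radius r is drawn at 1 + k1 r^2 times it, then the intrinsics apply), "xyz" and "attitude" of the camera in the world. Camera axes: x right, y down, z forward; pixel columns grow to the right and rows downward; lengths in m; the calibration is good to about 2 mm. A picture is of the moment at which its call begins.
- order.close_job(): hands the job in, once; it reports no verdict.
The state is a dict: "clock": time; "joint_pos": joint angles; "qvel": joint speeds; "tau": joint torques, N m; "tool_pos": TCP position; "orientation": TCP orientation; "force": force on the tool from outside, world axes, zero at the start; "moment": the same for the moment, N m; "opening": finger opening in m.
Only numpy, scipy, OpenCV 4.12 (cv2) and the standard library are available. Lean on these libraries where they do the work, as an engineer would, in place of code of your own. Each camera call takes 0.05 s, during which the arm holds its last target.

### The job

Of the four salvaged push switches in the aluminium stand only one still has a live snap. Press them slowly and gently, one after another, past the point where a good one snaps over, until you find the one that does; then lift that switch out of the stand and fit it upright and fully home in the empty round hole on top of the electrical safety analyser. Leave the soft switches in the stand and everything else on the table alone.

Things in the scene. Friction and masses are not known exactly. Their poses are not given: they have to be found in the camera images.
- stand: the fixed switch stand: a bare aluminium plate 76 x 252 mm, its top 60 mm above the table, on two end feet; origin under its centre on the table, y along the row of four holes. It stands fast, at a place and yaw that vary
- seat1 (a point): hole 1 of 4 in the stand, counted from its -y end; pitch 62 mm, 24 mm wide; the point is the hole's centre level with the plate's top. Each hole has one upright switch: black bezel 30 mm wide, 14 mm high, resting on the plate; green cap 21 mm wide, its top 22 mm above this point; under the plate an 18 mm long, 22 mm wide barrel and 9 mm of tapered foot; about 60 g
- seat2 (a point): hole 2 of 4 in the stand, counted from its -y end; pitch 62 mm, 24 mm wide; the point is the hole's centre level with the plate's top. Switch like the others to look at. Any cap travels 5.6 mm to a hard stop; more than 20 N on a cap breaks the switch. Lift a switch straight up by its bezel, jaws closing across the row
- seat3 (a point): hole 3 of 4 in the stand, counted from its -y end; pitch 62 mm, 24 mm wide; the point is the hole's centre level with the plate's top. Feel of a good switch: about 7 N at 1.4 mm of travel, then it snaps over: the force falls to about 3 N at 4 mm and rises again to about 8 N at the stop
- seat4 (a point): hole 4 of 4 in the stand, counted from its -y end; pitch 62 mm, 24 mm wide; the point is the hole's centre level with the plate's top. Feel of a soft switch: it never gives way; the force only rises or stays level, reaching 3 to 7 N at the stop. Any hole may have the good one
- analyser: the fixed electrical safety analyser: a cream box 260 (x) x 320 (y) x 110 mm high, origin under its centre on the table; wedge front with dark screen and blue keys to its -x, flat top from x = -30 mm to the rear, a row of 22 mm high posts at x = 105 mm, y -46 to +138 mm. Its place and yaw vary
- cutout (a point): the empty round switch hole in the analyser's flat top, 25 mm wide, 44 mm deep, 110 mm above the table: the point is the hole's centre level with the top; 40 mm of flat top is free around it. The fitted switch's bezel rests flat on the top
- nut1: bystander: aluminium locknut of such a switch, 34 mm wide, 7 mm high, origin under its centre
- nut2: bystander: a second such locknut

How it is judged:
By the outcome, as a careful person would: the job done as asked, in the order asked, and still so for the second after the job is handed in, with the robot touching nothing.
It also fails if it takes over 72 s, if anything falls off the work surface, if the arm or the gripper's body presses on something with over 40 N, if the wrist force passes 120 N, or if a joint passes its speed limit or range.

## Working session

There is one attempt and no reset: what is moved stays moved. The work goes in short steps, Python scripts to look and compute and a tool call to move; the robot and the scene stay as the last step left them, time stands still between calls to the robot, and variables do not carry over. Pictures are saved under pics/ and viewed, and the job is handed in when it is done.

Besides the shell and the picture viewer there is one more tool, called after "Emit:" as name([rows], argument=value, ...), one row to a line, values as JSON. send_rows: Moves the arm, as the interface text tells. Its arguments: {"type":"object","properties":{"commands":{"type":"array","items":{"type":"array"}}},"required":["commands"]}

```bash
ls; mkdir -p pics
cat > h.py <<'E'
import numpy as np, cv2
from plant import sensors, snapshot, order, ctrl
from scipy.spatial.transform import Rotation as R
def rot(a):
    a=np.array(a,float)
    return a if a.shape==(3,3) else R.from_euler('xyz',a,degrees=True).as_matrix()
def pts(s,u,v,z=None):
    d=np.array([s['k1'],0,0,0,0],float)
    p=cv2.undistortPoints(np.array(list(zip(u,v)),float).reshape(-1,1,2),np.array(s['mtx'],float),d).reshape(-1,2)
    if z is None: return p
    c=np.c_[p*np.array(z)[:,None],z]
    return c@rot(s['attitude']).T+np.array(s['xyz'])
def ray_plane(s,u,v,h):
    p=pts(s,u,v); d=np.c_[p,np.ones(len(p))]@rot(s['attitude']).T; o=np.array(s['xyz'])
    return o+d*((h-o[2])/d[:,2])[:,None]
def cloud(s):
    H,W=s['z_map'].shape
    v,u=np.mgrid[0:H,0:W]
    P=pts(s,u.ravel(),v.ravel(),s['z_map'].ravel()).reshape(H,W,3)
    P[s['z_map']==0]=np.nan
    return P
E
python3 - <<'E'
from h import *
import pickle
print(sensors.get_obs(), ctrl.grasp_offset)
for n in ['scene','top','wrist']:
    s=snapshot(n); cv2.imwrite(f'pics/{n}0.png',s['color']); pickle.dump(s,open(f'{n}0.pkl','wb'))
    print(n,s['xyz'],s['attitude'],s['mtx'],s['k1'])
E
```

```text
pics
{'clock': 0.0, 'joint_pos': array([ 9.01885651e+01,  2.05913302e+01,  6.33818367e-01, -2.07180209e-02,
       -7.01371466e+01, -1.65064511e+01]), 'qvel': array([ 0.03059351,  0.02082559, -0.0508325 ,  0.0342002 ,  0.03479976,
       -0.09490154]), 'tau': array([-2.37888671e-03, -5.82723463e+01,  2.93076038e+01,  6.99756458e+00,
        7.07656582e-03, -1.57113959e-04]), 'tool_pos': array([0.18954207, 0.64732076, 0.22562235]), 'orientation': array([-1.79991776e+02, -9.62914942e-02, -1.06324948e+02]), 'force': array([-0.05729088, -0.13186885,  0.01110192]), 'moment': array([ 0.02467671, -0.0480621 ,  0.00301388]), 'opening': 0.08776905457754193} 0.0188
scene [0.93316919 0.17763933 0.70494151] [-146.87374913    0.42551577  114.623045  ] [[391.63146301   0.         281.34866065]
 [  0.         391.63146301 206.07638424]
 [  0.           0.           1.        ]] 0.023079979497027784
top [0.38935223 0.00556921 1.00354968] [-1.68045235e+02 -1.56398995e-01 -9.84403991e+01] [[462.70107124   0.         278.47901724]
 [  0.         462.70107124 205.60744747]
 [  0.           0.           1.        ]] -0.13670503878968887
wrist [0.26110551 0.6260539  0.38380953] [ 1.63655537e+02 -5.28870239e-02 -1.06361333e+02] [[307.31409188   0.         277.13882632]
 [  0.         307.31409188 210.24281762]
 [  0.           0.           1.        ]] -0.01706893865885892
```

View pics/scene0.png

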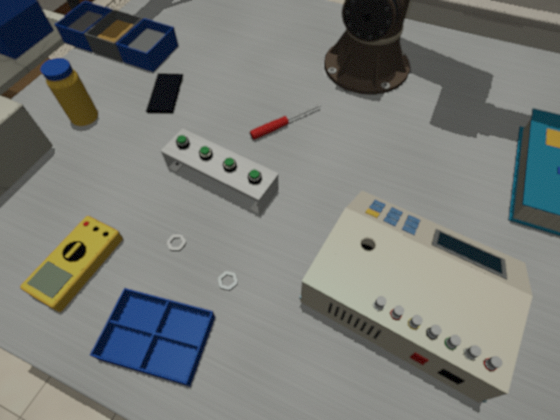

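View pics/top0.png

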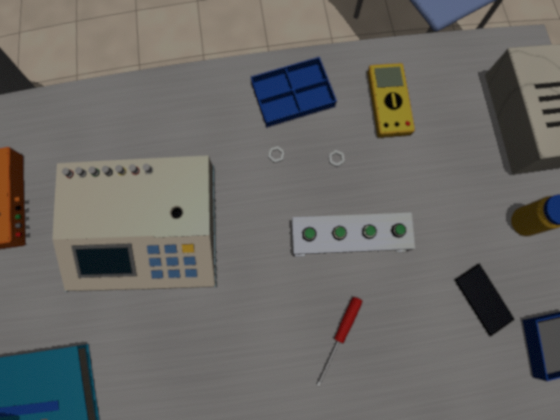

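View pics/wrist0.png

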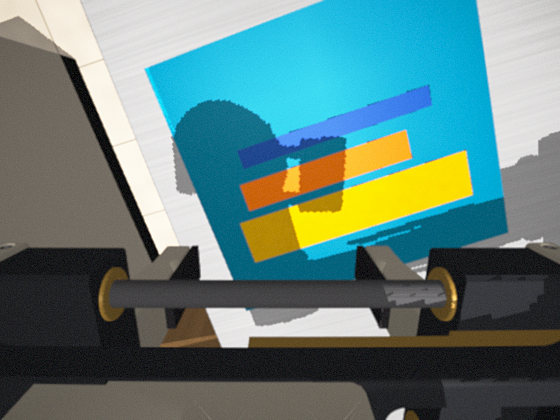

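The pictures show the stand's four green caps: scene (182,141), (205,152), (229,163), (255,176), and top (309,233), (340,232), (370,231), (399,230). The cutout is at scene (368,243) and top (177,212). Next I'll measure them.

```bash
cat > m.py <<'E'
from h import *
import pickle
from scipy.optimize import least_squares
def blobs(s,lo,hi):
    hsv=cv2.cvtColor(s['color'],cv2.COLOR_BGR2HSV)
    m=cv2.inRange(hsv,lo,hi); 
    n,l,st,c=cv2.connectedComponentsWithStats(m)
    return [(c[i],st[i,4]) for i in range(1,n) if st[i,4]>15],m
def tri(views):
    A=np.zeros((3,3));b=np.zeros(3);L=[]
    for s,u,v in views:
        d=np.r_[pts(s,[u],[v])[0],1]; d=rot(s['attitude'])@d; d/=np.linalg.norm(d)
        M=np.eye(3)-np.outer(d,d); o=np.array(s['xyz']); A+=M;b+=M@o; L.append((M,o))
    p=np.linalg.solve(A,b)
    return p,[np.linalg.norm(M@(p-o)) for M,o in L]
E
python3 - <<'E'
from m import *
S={n:pickle.load(open(n+'0.pkl','rb')) for n in ['scene','top']}
for n,s in S.items():
    B,m=blobs(s,(45,80,30),(85,255,255))
    P=cloud(s)
    for c,a in B:
        u,v=c; zz=P[int(round(v)),int(round(u))]
        print(n,c.round(1),a,zz.round(4))
t=[(309,233),(340,232),(370,231),(399,230)]; sc=[(255,176),(229,163),(205,152),(182,141)]
E
python3 - <<'E'
from m import *
for n,c in [('scene',(368,243)),('top',(177,212))]:
    s=pickle.load(open(n+'0.pkl','rb'));x,y=c
    cv2.imwrite(f'pics/{n}_cut.png',cv2.resize(s['color'][y-30:y+30,x-40:x+40],None,fx=10,fy=10,interpolation=0))
    P=cloud(s)
    for dx,dy in [(-20,0),(20,0),(0,-20),(0,20),(0,0)]:print(n,P[y+dy,x+dx].round(4))
E
```

```text
scene [181.1 139. ] 50 [ 0.4995 -0.2616  0.0837]
scene [204.3 150. ] 48 [ 0.5063 -0.2008  0.0842]
scene [228.9 161.6] 54 [ 0.5116 -0.1388  0.0819]
scene [253.9 173.6] 59 [ 0.5186 -0.0778  0.0825]
top [ 17.6 216.4] 16 [0.6496 0.5437 0.049 ]
top [399.7 229. ] 74 [ 0.4977 -0.2634  0.0813]
top [339.9 231.5] 71 [ 0.5124 -0.1412  0.0793]
top [370.1 230.1] 66 [ 0.5051 -0.202   0.0803]
top [309.3 232.6] 79 [ 0.5173 -0.0781  0.0815]
scene [0.6048 0.1468 0.1123]
scene [0.5759 0.2085 0.1107]
scene [0.5524 0.1656 0.1112]
scene [0.6255 0.189  0.1108]
scene [0.5477 0.1777 0.0377]
top [0.5994 0.2168 0.1064]
top [0.5872 0.1367 0.1085]
top [0.6335 0.1721 0.1092]
top [0.5528 0.1801 0.1106]
top [0.603  0.1847 0.065 ]
```

Emit:
send_rows([
  [0,[0.1,-0.155,0.03],[0,0,-0.0233]],
  [0,[0.1,-0.155,0.03],[0,0,-0.0233]],
  [0,[0.1,-0.155,0.03],[0,0,-0.0233]],
  [0,[0.1,-0.155,0.03],[0,0,-0.0233]],
  [0,[0.1,-0.155,0.03],[0,0,-0.0233]],
  [0,[0.1,-0.155,0.03],[0,0,-0.0233]],
  [0,[0.1,-0.155,0.03],[0,0,-0.0233]],
  [0,[0.1,-0.155,0.03],[0,0,-0.0233]],
  [0,[0,0,0],[0,0,0]],
])

```text
clock: 1.05
tool_pos: [0.3925, 0.3242, 0.2833]
orientation: [-179.9, -0.4, -175.4]
force: [0.7, 0.2, 0.3]
opening: 0.0876
```

Run:
```python
from m import *
for n,c in [('scene',(368,243)),('top',(177,212))]:
    s=pickle.load(open(n+'0.pkl','rb'));x,y=c
    g=cv2.cvtColor(s['color'],cv2.COLOR_BGR2GRAY)
    sub=g[y-12:y+13,x-14:x+15]; m=(sub<100).astype(np.uint8)
    k,l,st,cc=cv2.connectedComponentsWithStats(m); i=1+np.argmax(st[1:,4])
    u,v=cc[i][0]+x-14,cc[i][1]+y-12
    print(n,u,v,st[i],ray_plane(s,[u],[v],0.110))
```

```text
scene 367.51162790697674 244.3488372093023 [  7   8  14  12 129] [[0.59231673 0.17769329 0.11      ]]
top 176.1811023622047 212.0708661417323 [  7   6  13  13 127] [[0.59281663 0.17771844 0.11      ]]
```

Run:
```python
from h import *
o=sensors.get_obs();print(o['clock'],o['joint_pos'].round(1),o['tool_pos'],o['orientation'],o['force'])
```

```text
1.05 [ 61.5   3.  -14.2  -0.3 -73.1 -56.8] [0.39252238 0.32415949 0.2833309 ] [-179.85703958   -0.40673505 -175.39282498] [0.70131777 0.193779   0.31452316]
```

View pics/scene_cut.png

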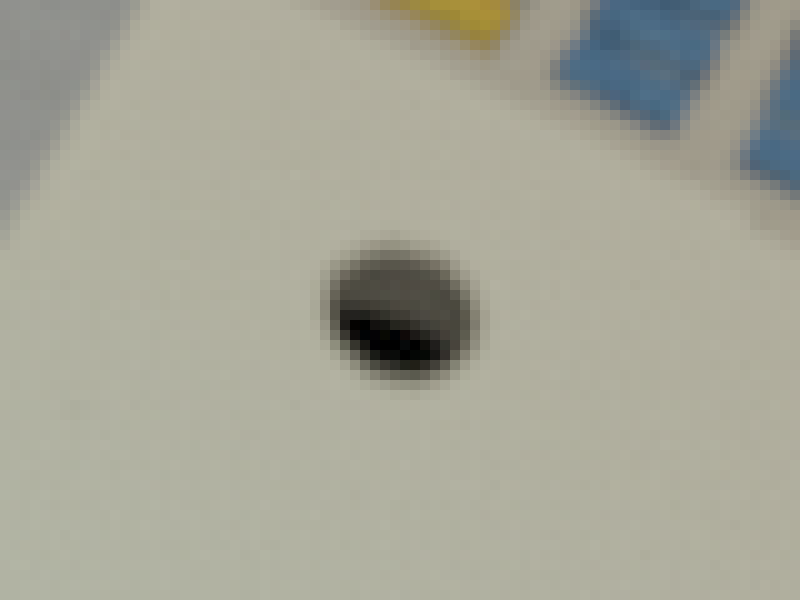

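Emit:
send_rows([
  [0,[0.047,-0.178,0.0],[0,0,-0.0029]],
  [0,[0.047,-0.178,0.0],[0,0,-0.0029]],
  [0,[0.047,-0.178,0.0],[0,0,-0.0029]],
  [0,[0.047,-0.178,0.0],[0,0,-0.0029]],
  [0,[0.047,-0.178,0.0],[0,0,-0.0029]],
  [0,[0.047,-0.178,0.0],[0,0,-0.0029]],
  [0,[0.047,-0.178,0.0],[0,0,-0.0029]],
  [0,[0.047,-0.178,0.0],[0,0,-0.0029]],
  [0,[0.047,-0.178,0.0],[0,0,-0.0029]],
  [0,[0.047,-0.178,0.0],[0,0,-0.0029]],
  [0,[0,0,0],[0,0,0]],
  [0,[0,0,0],[0,0,0]],
])

```text
clock: 2.25
tool_pos: [0.5106, -0.1378, 0.2813]
orientation: [-180.0, -0.5, 174.1]
force: [0.7, 0.1, -0.2]
opening: 0.0877
```

```bash
cat > look.py <<'E'
from m import *
import sys
k=sys.argv[1]
o=sensors.get_obs();print(o['clock'],o['joint_pos'].round(1),o['tool_pos'].round(4),o['orientation'].round(2),o['force'].round(2),o['opening'])
s=snapshot('wrist');pickle.dump(s,open(k+'.pkl','wb'));cv2.imwrite(f'pics/{k}.png',s['color'])
B,m=blobs(s,(45,80,30),(85,255,255))
for c,a in B:
    if a>100: print(c.round(1),a,ray_plane(s,[c[0]],[c[1]],0.082)[0].round(4))
E
python3 look.py w1
```

```text
2.25 [  6.1   5.1 -12.3  -0.1 -73.1 -12. ] [ 0.5106 -0.1378  0.2813] [-179.95   -0.46  174.1 ] [ 0.65  0.15 -0.19] 0.08767942282595159
[275.5  70.3] 296 [ 0.4961 -0.2649  0.082 ]
[275.2 129.6] 237 [ 0.5029 -0.2035  0.082 ]
[275.1 183.7] 223 [ 0.5095 -0.1419  0.082 ]
[274.9 232.5] 211 [ 0.5163 -0.0808  0.082 ]
```

View pics/w1.png

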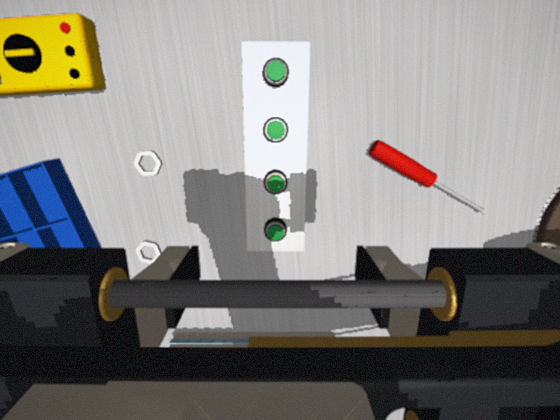

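Emit:
send_rows([
  [0,[-0.02,-0.15,0.0],[0,0,-0.0003]],
  [0,[-0.02,-0.15,0.0],[0,0.0,-0.0003]],
  [0,[0,0,0],[0,0.001,0]],
  [0,[0,0,0],[0,0,0]],
])

```text
clock: 2.7
tool_pos: [0.5009, -0.209, 0.2812]
orientation: [-180.0, -0.8, 174.5]
force: [-0.6, 0.2, -1.0]
opening: 0.0876
```

```bash
python3 look.py w2
python3 - <<'E'
from m import *
S={n:pickle.load(open(n+'.pkl','rb')) for n in ['scene0','top0','w1','w2']}
obs={}
for n,s in S.items():
    B,m=blobs(s,(45,80,30),(85,255,255)); P=[]
    for c,a in B:
        p=ray_plane(s,[c[0]],[c[1]],0.082)[0]
        if p[1]<0 and a>40: P.append((p[1],c))
    obs[n]=[c for _,c in sorted(P,key=lambda t:t[0])]; print(n,len(P))
for names in [('w1','w2'),('scene0','top0'),('scene0','top0','w1','w2')]:
    for i in range(4):
        try:
            p,e=tri([(S[n],*obs[n][i]) for n in names]); print(names,i+1,p.round(4),np.round(e,4))
        except IndexError: pass
E
```

```text
2.7 [ -2.    6.7 -10.5  -0.  -73.6  -3.6] [ 0.5009 -0.209   0.2812] [-179.96   -0.83  174.49] [-0.61  0.16 -1.04] 0.08755884247168856
[272.7 138.4] 242 [ 0.4962 -0.2652  0.082 ]
[272.3 191.8] 217 [ 0.5029 -0.2036  0.082 ]
[272.  239.8] 200 [ 0.5095 -0.1425  0.082 ]
scene0 4
top0 4
w1 4
w2 4
('w1', 'w2') 1 [ 0.4961 -0.2651  0.0803] [0.0001 0.0001]
('w1', 'w2') 2 [ 0.5029 -0.2035  0.0816] [0. 0.]
('w1', 'w2') 3 [ 0.5096 -0.1412  0.0787] [0. 0.]
('w1', 'w2') 4 [ 0.5182 -0.0642  0.0371] [0.0001 0.0001]
('scene0', 'top0') 1 [ 0.4979 -0.2629  0.0814] [0.0001 0.0001]
('scene0', 'top0') 2 [ 0.5045 -0.2016  0.0821] [0.0001 0.0001]
('scene0', 'top0') 3 [ 0.5109 -0.14    0.0818] [0.0005 0.0005]
('scene0', 'top0') 4 [ 0.5178 -0.0786  0.0823] [0.0002 0.0002]
('scene0', 'top0', 'w1', 'w2') 1 [ 0.4967 -0.2646  0.0793] [0.0002 0.0018 0.0009 0.0007]
('scene0', 'top0', 'w1', 'w2') 2 [ 0.5035 -0.2029  0.0801] [0.0004 0.0015 0.0008 0.0006]
('scene0', 'top0', 'w1', 'w2') 3 [ 0.51   -0.1411  0.0796] [0.0008 0.0014 0.0006 0.0006]
('scene0', 'top0', 'w1', 'w2') 4 [ 0.5164 -0.0808  0.0762] [0.0023 0.0027 0.002  0.0042]
```

View pics/w2.png

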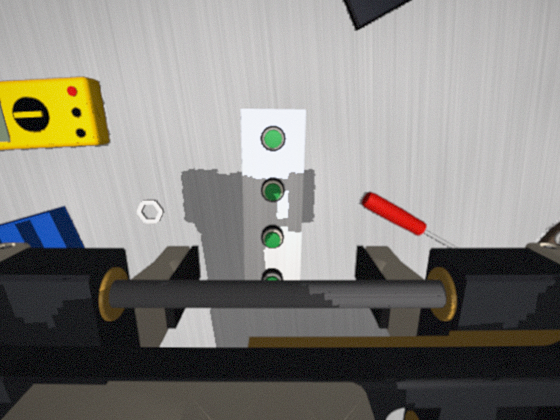

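Emit:
send_rows([
  [1,[-0.004,-0.06,-0.15],[0,-0.0023,0]],
  [1,[-0.004,-0.06,-0.15],[0,0,0]],
  [1,[-0.004,-0.06,-0.15],[0,0,0]],
  [1,[-0.004,-0.05,-0.15],[0,0,0]],
  [1,[0,0,0],[0,0,0]],
  [1,[0,0,0],[0,0,0]],
  [1,[0,0,0],[0,0,0]],
])

```text
clock: 3.45
tool_pos: [0.5015, -0.2582, 0.132]
orientation: [180.0, 0.6, 175.4]
force: [0.0, -0.3, 1.5]
opening: 0.0372
```

```bash
python3 look.py w3
```

```text
3.45 [ -7.4  14.5 -21.3  -0.1 -53.6   2.8] [ 0.5015 -0.2582  0.132 ] [179.97   0.63 175.38] [ 0.03 -0.28  1.54] 0.03722628797791286
[282.4 220. ] 655 [ 0.4961 -0.2658  0.082 ]
```

Emit:
send_rows([
  [1,[-0.018,-0.024,-0.04],[0,0.0014,-0.0035]],
  [1,[0,0,-0.04],[0,0,0]],
  [1,[0,0,0],[0,0,0]],
  [1,[0,0,0],[0,0,0]],
  [1,[0,0,0],[0,0,0]],
])

```text
clock: 4.0
tool_pos: [0.4996, -0.2641, 0.115]
orientation: [-179.9, 0.6, 174.1]
force: [-0.1, -0.2, 0.4]
opening: 0.0008
```

```bash
python3 look.py w4
```

```text
4.0 [ -8.   15.6 -22.3   0.1 -51.5   2.1] [ 0.4996 -0.2641  0.115 ] [-179.92    0.56  174.13] [-0.09 -0.22  0.39] 0.0008260672783663117
[280.3 234.8] 670 [ 0.4961 -0.267   0.082 ]
```

View pics/w4.png

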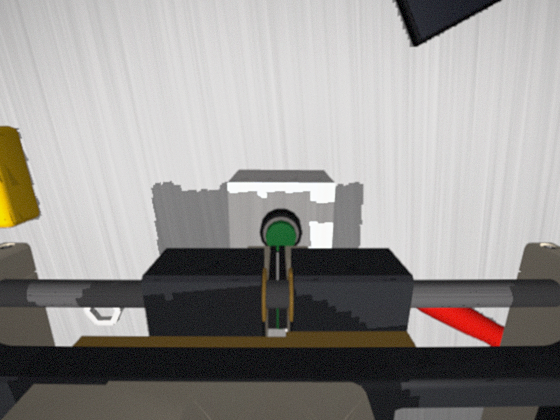

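Emit:
send_rows([
  [1,[-0.008,0,-0.05],[0,0.0014,0]],
  [1,[0,0,-0.05],[0,0,0]],
  [1,[0,0,0],[0,0,0]],
  [1,[0,0,0],[0,0,0]],
])

```text
clock: 4.45
tool_pos: [0.4972, -0.2641, 0.0875]
orientation: [-179.9, -0.0, 174.1]
force: [0.0, -0.1, 0.8]
opening: 0.0005
```

```bash
cat > st.py <<'E'
from h import *
o=sensors.get_obs();print(o['clock'],o['joint_pos'].round(1),o['tool_pos'].round(5),o['orientation'].round(2),o['force'].round(2),o['moment'].round(3),o['opening'])
E
python3 st.py; python3 st.py
```

```text
4.45 [ -8.   17.6 -24.    0.2 -48.5   2. ] [ 0.49724 -0.26412  0.08753] [-179.87   -0.    174.12] [ 0.   -0.14  0.76] [ 0.095 -0.077  0.004] 0.00046665694947079227
4.45 [ -8.   17.6 -24.    0.2 -48.5   2. ] [ 0.49724 -0.26412  0.08753] [-179.87   -0.    174.12] [ 0.   -0.14  0.76] [ 0.095 -0.077  0.004] 0.00046665694947079227
```

Emit:
send_rows([
  [1,[0,0,-0.008],[0,0,0]],
  [1,[0,0,0],[0,0,0]],
])

```text
clock: 4.65
tool_pos: [0.4972, -0.2641, 0.0852]
orientation: [-179.9, -0.0, 174.1]
force: [0.4, 0.3, -0.2]
opening: 0.0006
```

Emit:
send_rows([
  [1,[0,0,-0.006],[0,0,0]],
  [1,[0,0,0],[0,0,0]],
])

```text
clock: 4.85
tool_pos: [0.4975, -0.2642, 0.0839]
orientation: [-179.9, 0.0, 174.1]
force: [-0.1, 0.9, -0.2]
opening: 0.0008
```

Emit:
send_rows([
  [1,[0,0,-0.004],[0,0,0]],
  [1,[0,0,0],[0,0,0]],
])

```text
clock: 5.05
tool_pos: [0.4977, -0.2642, 0.0832]
orientation: [-179.9, 0.0, 174.1]
force: [0.0, 1.6, 0.4]
opening: 0.0008
```

Emit:
send_rows([
  [1,[0,0,-0.004],[0,0,0]],
  [1,[0,0,0],[0,0,0]],
])

```text
clock: 5.25
tool_pos: [0.4979, -0.2643, 0.0823]
orientation: [-179.9, 0.1, 174.1]
force: [-0.1, -0.2, -0.1]
opening: 0.0008
```

Emit:
send_rows([
  [1,[0,0,-0.003],[0,0,0]],
  [1,[0,0,0],[0,0,0]],
])

```text
clock: 5.45
tool_pos: [0.4979, -0.2643, 0.0817]
orientation: [-179.9, 0.1, 174.1]
force: [0.1, 0.7, 1.0]
opening: 0.0002
```

Emit:
send_rows([
  [1,[0,0,-0.003],[0,0,0]],
  [1,[0,0,0],[0,0,0]],
])

```text
clock: 5.65
tool_pos: [0.4979, -0.2643, 0.081]
orientation: [-179.8, 0.1, 174.1]
force: [-1.2, -1.1, 2.0]
opening: 0.0003
```

Contact at about z = 0.082.

Emit:
send_rows([
  [1,[0,0,-0.003],[0,0,0]],
  [1,[0,0,0],[0,0,0]],
])

```text
clock: 5.85
tool_pos: [0.498, -0.2643, 0.0804]
orientation: [-179.8, 0.1, 174.1]
force: [-0.6, 0.0, 1.1]
opening: 0.0005
```

Emit:
send_rows([
  [1,[0,0,-0.003],[0,0,0]],
  [1,[0,0,0],[0,0,0]],
])

```text
clock: 6.05
tool_pos: [0.4979, -0.2643, 0.0797]
orientation: [-179.8, 0.1, 174.1]
force: [-0.6, -0.4, 2.5]
opening: 0.0005
```

Emit:
send_rows([
  [1,[0,0,-0.003],[0,0,0]],
  [1,[0,0,0],[0,0,0]],
])

```text
clock: 6.25
tool_pos: [0.4979, -0.2643, 0.0791]
orientation: [-179.8, 0.1, 174.2]
force: [-1.5, 0.7, 2.8]
opening: 0.0004
```

Emit:
send_rows([
  [1,[0,0,-0.003],[0,0,0]],
  [1,[0,0,0],[0,0,0]],
])

```text
clock: 6.45
tool_pos: [0.4979, -0.2643, 0.0784]
orientation: [-179.8, 0.1, 174.2]
force: [-1.5, 1.2, 3.8]
opening: 0.0005
```

Emit:
send_rows([
  [1,[0,0,-0.003],[0,0,0]],
  [1,[0,0,0],[0,0,0]],
])

```text
clock: 6.65
tool_pos: [0.498, -0.2643, 0.0778]
orientation: [-179.8, 0.1, 174.2]
force: [-2.1, 0.5, 4.7]
opening: 0.0005
```

Emit:
send_rows([
  [1,[0,0,-0.002],[0,0,0]],
  [1,[0,0,0],[0,0,0]],
])

```text
clock: 6.85
tool_pos: [0.498, -0.2643, 0.0773]
orientation: [-179.8, 0.1, 174.2]
force: [-1.1, 1.0, 4.8]
opening: 0.0007
```

Emit:
send_rows([
  [1,[0,0,0],[0,0,0]],
])

```text
clock: 6.95
tool_pos: [0.498, -0.2643, 0.0774]
orientation: [-179.8, 0.1, 174.2]
force: [-1.5, 1.6, 4.4]
opening: 0.0004
```

Emit:
send_rows([
  [1,[0,0,0.05],[0,0,0]],
  [1,[0.009,0.09,0.01],[0,0,0]],
  [1,[0.009,0.085,0],[0,0,0]],
  [1,[0.009,0.07,0],[0,0,0]],
  [1,[0,0,0],[0,0,0]],
  [1,[0,0,0],[0,0,0]],
])

```text
clock: 7.55
tool_pos: [0.5059, -0.2019, 0.0954]
orientation: [-179.8, 0.2, 174.1]
force: [0.1, 0.2, -0.0]
opening: 0.0006
```

Emit:
send_rows([
  [1,[-0.006,-0.004,-0.025],[0,0,0]],
  [1,[0,0,-0.018],[0,0,0]],
  [1,[0,0,0],[0,0,0]],
  [1,[0,0,0],[0,0,0]],
])

```text
clock: 7.95
tool_pos: [0.5038, -0.2047, 0.0836]
orientation: [-179.8, 0.2, 174.0]
force: [0.8, -0.1, -0.1]
opening: 0.0006
```

Emit:
send_rows([
  [1,[0,0,-0.003],[0,0,0]],
  [1,[0,0,0],[0,0,0]],
])

```text
clock: 8.15
tool_pos: [0.5036, -0.2052, 0.0825]
orientation: [-179.8, 0.2, 173.9]
force: [-0.0, -0.4, -0.8]
opening: 0.0005
```

Emit:
send_rows([
  [1,[0,0,-0.003],[0,0,0]],
  [1,[0,0,0],[0,0,0]],
])

```text
clock: 8.35
tool_pos: [0.5037, -0.2053, 0.0819]
orientation: [-179.8, 0.2, 173.9]
force: [-0.8, 0.6, 1.4]
opening: 0.0005
```

Emit:
send_rows([
  [1,[0,0,-0.003],[0,0,0]],
  [1,[0,0,0],[0,0,0]],
])

```text
clock: 8.55
tool_pos: [0.5037, -0.2053, 0.0813]
orientation: [-179.8, 0.2, 173.9]
force: [-0.0, 0.1, 0.9]
opening: 0.0003
```

Emit:
send_rows([
  [1,[0,0,-0.003],[0,0,0]],
  [1,[0,0,0],[0,0,0]],
])

```text
clock: 8.75
tool_pos: [0.5038, -0.2053, 0.0807]
orientation: [-179.8, 0.2, 174.0]
force: [0.0, 0.7, 1.8]
opening: 0.0007
```

Emit:
send_rows([
  [1,[0,0,-0.003],[0,0,0]],
  [1,[0,0,0],[0,0,0]],
])

```text
clock: 8.95
tool_pos: [0.5038, -0.2053, 0.08]
orientation: [-179.8, 0.2, 174.0]
force: [-0.3, 0.3, 2.0]
opening: 0.0004
```

Emit:
send_rows([
  [1,[0,0,-0.003],[0,0,0]],
  [1,[0,0,0],[0,0,0]],
])

```text
clock: 9.15
tool_pos: [0.5038, -0.2053, 0.0792]
orientation: [-179.8, 0.2, 174.0]
force: [0.2, 0.3, 1.8]
opening: 0.0005
```

Emit:
send_rows([
  [1,[0,0,-0.003],[0,0,0]],
  [1,[0,0,0],[0,0,0]],
])

```text
clock: 9.35
tool_pos: [0.5038, -0.2053, 0.0785]
orientation: [-179.8, 0.2, 174.0]
force: [-0.2, 0.2, 3.1]
opening: 0.0004
```

Emit:
send_rows([
  [1,[0,0,-0.003],[0,0,0]],
  [1,[0,0,0],[0,0,0]],
])

```text
clock: 9.55
tool_pos: [0.5038, -0.2053, 0.0777]
orientation: [-179.8, 0.2, 174.0]
force: [-1.1, 0.2, 3.5]
opening: 0.0003
```

Emit:
send_rows([
  [1,[0,0,-0.002],[0,0,0]],
  [1,[0,0,0],[0,0,0]],
])

```text
clock: 9.75
tool_pos: [0.5038, -0.2053, 0.0773]
orientation: [-179.8, 0.2, 174.0]
force: [-1.4, -0.2, 3.6]
opening: 0.0002
```

Emit:
send_rows([
  [1,[0,0,0.05],[0,0,0]],
  [1,[0.009,0.09,0.01],[0,0,0]],
  [1,[0.009,0.085,0],[0,0,0]],
  [1,[0.007,0.075,0],[0,0,0]],
  [1,[0,0,0],[0,0,0]],
  [1,[0,0,0],[0,0,0]],
])

```text
clock: 10.35
tool_pos: [0.5115, -0.1412, 0.0963]
orientation: [-179.8, 0.4, 173.9]
force: [0.3, 0.6, 0.2]
opening: 0.0005
```

Switch 2 never gave way: the force crept from 1 to 3.6 N. On to switch 3.

Emit:
send_rows([
  [1,[-0.003,0,-0.025],[0,0,0]],
  [1,[0,0,-0.02],[0,0,0]],
  [1,[0,0,0],[0,0,0]],
  [1,[0,0,0],[0,0,0]],
])

```text
clock: 10.75
tool_pos: [0.5103, -0.1429, 0.0841]
orientation: [-179.8, 0.3, 173.8]
force: [0.3, -0.7, 0.1]
opening: 0.0002
```

Emit:
send_rows([
  [1,[0,0,-0.003],[0,0,0]],
  [1,[0,0,0],[0,0,0]],
])

```text
clock: 10.95
tool_pos: [0.5101, -0.1434, 0.0831]
orientation: [-179.8, 0.3, 173.8]
force: [-0.5, -0.4, 0.5]
opening: 0.0004
```

Emit:
send_rows([
  [1,[0,0,-0.003],[0,0,0]],
  [1,[0,0,0],[0,0,0]],
])

```text
clock: 11.15
tool_pos: [0.5102, -0.1436, 0.0824]
orientation: [-179.8, 0.3, 173.8]
force: [-0.4, 0.3, 0.8]
opening: 0.0004
```

Emit:
send_rows([
  [1,[0,0,-0.003],[0,0,0]],
  [1,[0,0,0],[0,0,0]],
])

```text
clock: 11.35
tool_pos: [0.5102, -0.1436, 0.0819]
orientation: [-179.8, 0.3, 173.8]
force: [-0.6, -0.0, 1.2]
opening: 0.0005
```

Emit:
send_rows([
  [1,[0,0,-0.003],[0,0,0]],
  [1,[0,0,0],[0,0,0]],
])

```text
clock: 11.55
tool_pos: [0.5102, -0.1436, 0.0813]
orientation: [-179.8, 0.3, 173.8]
force: [-0.6, -0.3, 2.0]
opening: 0.0005
```

Emit:
send_rows([
  [1,[0,0,-0.003],[0,0,0]],
  [1,[0,0,0],[0,0,0]],
])

```text
clock: 11.75
tool_pos: [0.5103, -0.1436, 0.0807]
orientation: [-179.8, 0.3, 173.8]
force: [-0.1, -0.2, 2.7]
opening: 0.0002
```

Emit:
send_rows([
  [1,[0,0,-0.003],[0,0,0]],
  [1,[0,0,0],[0,0,0]],
])

```text
clock: 11.95
tool_pos: [0.5102, -0.1436, 0.0801]
orientation: [-179.8, 0.3, 173.8]
force: [0.1, 0.4, 2.3]
opening: -0.0001
```

Emit:
send_rows([
  [1,[0,0,-0.003],[0,0,0]],
  [1,[0,0,0],[0,0,0]],
])

```text
clock: 12.15
tool_pos: [0.5103, -0.1436, 0.0793]
orientation: [-179.8, 0.3, 173.8]
force: [-1.5, -0.1, 3.0]
opening: 0.0006
```

Emit:
send_rows([
  [1,[0,0,-0.003],[0,0,0]],
  [1,[0,0,0],[0,0,0]],
])

```text
clock: 12.35
tool_pos: [0.5102, -0.1436, 0.0785]
orientation: [-179.8, 0.3, 173.8]
force: [-1.3, -0.0, 4.2]
opening: 0.0006
```

Emit:
send_rows([
  [1,[0,0,-0.003],[0,0,0]],
  [1,[0,0,0],[0,0,0]],
])

```text
clock: 12.55
tool_pos: [0.5102, -0.1436, 0.0778]
orientation: [-179.8, 0.3, 173.8]
force: [-1.1, 0.5, 3.9]
opening: 0.0001
```

Emit:
send_rows([
  [1,[0,0,-0.002],[0,0,0]],
  [1,[0,0,0],[0,0,0]],
])

```text
clock: 12.75
tool_pos: [0.5103, -0.1436, 0.0774]
orientation: [-179.8, 0.4, 173.8]
force: [-1.7, 1.1, 5.4]
opening: 0.0007
```

Emit:
send_rows([
  [1,[0,0,0.05],[0,0,0]],
  [1,[0.009,0.09,0.01],[0,0,0]],
  [1,[0.009,0.085,0],[0,0,0]],
  [1,[0.007,0.075,0],[0,0,0]],
  [1,[0,0,0],[0,0,0]],
  [1,[0,0,0],[0,0,0]],
])

```text
clock: 13.35
tool_pos: [0.518, -0.0793, 0.0958]
orientation: [-179.9, 0.5, 173.7]
force: [0.5, -0.3, 0.8]
opening: 0.0002
```

Switch 3's force only rose, to about 5 N, so it's soft. On to switch 4.

Emit:
send_rows([
  [1,[-0.003,0,-0.025],[0,0,0]],
  [1,[0,0,-0.02],[0,0,0]],
  [1,[0,0,0],[0,0,0]],
  [1,[0,0,0],[0,0,0]],
])

```text
clock: 13.75
tool_pos: [0.5166, -0.0811, 0.0835]
orientation: [-179.9, 0.5, 173.6]
force: [0.0, -0.7, 0.1]
opening: 0.0004
```

Emit:
send_rows([
  [1,[0,0,-0.003],[0,0,0]],
  [1,[0,0,0],[0,0,0]],
])

```text
clock: 13.95
tool_pos: [0.5164, -0.0816, 0.0825]
orientation: [-179.8, 0.4, 173.6]
force: [0.5, 0.0, 0.8]
opening: 0.0002
```

Emit:
send_rows([
  [1,[0,0,-0.003],[0,0,0]],
  [1,[0,0,0],[0,0,0]],
])

```text
clock: 14.15
tool_pos: [0.5165, -0.0817, 0.0821]
orientation: [-179.8, 0.4, 173.6]
force: [-1.7, 0.5, 3.0]
opening: 0.0003
```

Emit:
send_rows([
  [1,[0,0,-0.003],[0,0,0]],
  [1,[0,0,0],[0,0,0]],
])

```text
clock: 14.35
tool_pos: [0.5165, -0.0816, 0.0819]
orientation: [-179.8, 0.5, 173.6]
force: [-2.1, 1.4, 4.5]
opening: 0.0001
```

Emit:
send_rows([
  [1,[0,0,-0.003],[0,0,0]],
  [1,[0,0,0],[0,0,0]],
])

```text
clock: 14.55
tool_pos: [0.5165, -0.0817, 0.0816]
orientation: [-179.8, 0.5, 173.6]
force: [-2.4, 1.0, 6.0]
opening: 0.0005
```

Emit:
send_rows([
  [1,[0,0,-0.003],[0,0,0]],
  [1,[0,0,0],[0,0,0]],
])

```text
clock: 14.75
tool_pos: [0.5165, -0.0817, 0.0814]
orientation: [-179.8, 0.5, 173.6]
force: [-2.3, 0.8, 7.0]
opening: 0.0002
```

Emit:
send_rows([
  [1,[0,0,-0.003],[0,0,0]],
  [1,[0,0,0],[0,0,0]],
])

```text
clock: 14.95
tool_pos: [0.5165, -0.0817, 0.0812]
orientation: [-179.8, 0.5, 173.7]
force: [-1.8, 1.0, 5.9]
opening: 0.0003
```

Emit:
send_rows([
  [1,[0,0,-0.003],[0,0,0]],
  [1,[0,0,0],[0,0,0]],
])

```text
clock: 15.15
tool_pos: [0.5165, -0.0817, 0.0811]
orientation: [-179.8, 0.5, 173.7]
force: [-3.4, -0.2, 7.0]
opening: 0.0002
```

Emit:
send_rows([
  [1,[0,0,-0.004],[0,0,0]],
  [1,[0,0,0],[0,0,0]],
])

```text
clock: 15.35
tool_pos: [0.5165, -0.0817, 0.0807]
orientation: [-179.8, 0.5, 173.7]
force: [-2.7, 1.3, 6.9]
opening: 0.0005
```

Emit:
send_rows([
  [1,[0,0,-0.004],[0,0,0]],
  [1,[0,0,0],[0,0,0]],
])

```text
clock: 15.55
tool_pos: [0.5165, -0.0816, 0.0803]
orientation: [-179.8, 0.6, 173.7]
force: [-1.8, 0.2, 7.0]
opening: 0.0004
```

Emit:
send_rows([
  [1,[0,0,-0.004],[0,0,0]],
  [1,[0,0,0],[0,0,0]],
])

```text
clock: 15.75
tool_pos: [0.5165, -0.0817, 0.0797]
orientation: [-179.8, 0.6, 173.7]
force: [-1.6, -0.0, 5.8]
opening: 0.0004
```

Emit:
send_rows([
  [1,[0,0,-0.003],[0,0,0]],
  [1,[0,0,0],[0,0,0]],
])

```text
clock: 15.95
tool_pos: [0.5165, -0.0816, 0.0792]
orientation: [-179.8, 0.6, 173.7]
force: [-2.2, 0.5, 4.7]
opening: 0.0002
```

Emit:
send_rows([
  [1,[0,0,-0.003],[0,0,0]],
  [1,[0,0,0],[0,0,0]],
])

```text
clock: 16.15
tool_pos: [0.5165, -0.0816, 0.0784]
orientation: [-179.8, 0.6, 173.7]
force: [-2.2, 0.5, 2.8]
opening: 0.0004
```

Emit:
send_rows([
  [1,[0,0,-0.003],[0,0,0]],
  [1,[0,0,0],[0,0,0]],
])

```text
clock: 16.35
tool_pos: [0.5165, -0.0816, 0.0775]
orientation: [-179.8, 0.6, 173.7]
force: [-1.9, 0.5, 4.3]
opening: 0.0004
```

Emit:
send_rows([
  [0,[0,0,0.1],[0,0,0]],
  [0,[0,0,0.15],[0,0,0]],
  [0,[0,-0.04,0.15],[0,0,0]],
  [0,[0,-0.04,0.06],[0,0,0]],
  [0,[0,0,0],[0,-0.0015,0]],
  [0,[0,0,0],[0,0,0]],
])

```text
clock: 16.95
tool_pos: [0.516, -0.102, 0.1942]
orientation: [-179.8, 1.1, 173.7]
force: [-0.3, 0.9, -0.1]
opening: 0.0426
```

```bash
python3 look.py w5
```

```text
16.95 [ 10.6   7.2 -21.8   0.5 -60.  -17.1] [ 0.516  -0.102   0.1942] [-179.84    1.07  173.72] [-0.32  0.92 -0.11] 0.04259735418125053
[280.9   8.1] 424 [ 0.4961 -0.2611  0.082 ]
[280.3  88. ] 476 [ 0.5028 -0.2033  0.082 ]
[280.8 162.9] 388 [ 0.509  -0.1421  0.082 ]
[280.5 228.9] 378 [ 0.5159 -0.081   0.082 ]
```

View pics/w5.png

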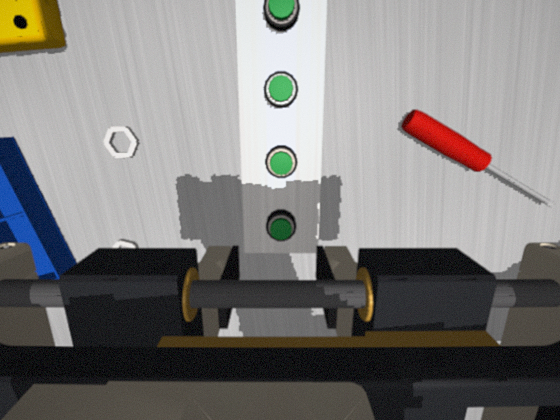

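Emit:
send_rows([
  [0.4,[0.004,0.045,-0.12],[0,0.003,0]],
  [0.4,[0,0.04,-0.12],[0,0,0]],
  [0.4,[0,0,-0.1],[0,0,0]],
  [0.4,[0,0,0],[0,0,0]],
  [0.4,[0,0,0],[0,0,0]],
])

```text
clock: 17.5
tool_pos: [0.5144, -0.0793, 0.1023]
orientation: [-179.6, -0.4, 173.8]
force: [1.0, 0.0, 0.8]
opening: 0.0524
```

```bash
python3 look.py w6
python3 - <<'E'
from m import *
o=sensors.get_obs();Rt=rot(o['orientation'])
for k,tp,ori in [('w4',[0.4996,-0.2641,0.115],[-179.92,.56,174.13]),('w6',o['tool_pos'],o['orientation'])]:
    s=pickle.load(open(k+'.pkl','rb'))
    Rc=rot(s['attitude']);t=np.array(s['xyz']);tp=np.array(tp)
    p=cv2.projectPoints(tp.reshape(1,3),cv2.Rodrigues(Rc.T)[0],-Rc.T@t,np.array(s['mtx']),np.array([s['k1'],0,0,0,0.]))[0];print(k,p, 'cam in tool',rot(ori).T@(t-tp))
E
```

```text
17.5 [ 13.1  13.1 -28.    0.3 -49.4 -19.5] [ 0.5144 -0.0793  0.1023] [-179.6    -0.41  173.76] [0.96 0.02 0.81] 0.05241107318135704
[270.3  24.2] 1375 [ 0.5027 -0.2033  0.082 ]
[271.7 144.8] 946 [ 0.509 -0.142  0.082]
[272.1 244.4] 850 [ 0.5158 -0.0813  0.082 ]
w4 [[[274.57732649 261.18367233]]] cam in tool [ 0.00156285 -0.07648328 -0.15807137]
w6 [[[274.90724217 261.15952591]]] cam in tool [ 0.00137263 -0.07641813 -0.15809295]
```

View pics/w6.png

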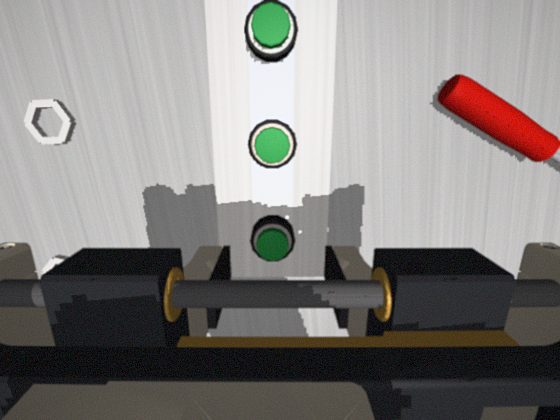

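Emit:
send_rows([
  [0.4,[0.014,0.003,-0.04],[0.001,-0.0012,0]],
  [0.4,[0,0,-0.04],[0,0,0]],
  [0.4,[0,0,0],[0,0,0]],
  [0.4,[0,0,0],[0,0,0]],
])

```text
clock: 17.95
tool_pos: [0.5198, -0.0785, 0.0832]
orientation: [179.9, 0.3, 173.7]
force: [-0.3, -0.5, 0.3]
opening: 0.0526
```

Emit:
send_rows([
  [0.4,[-0.006,0,-0.03],[-0.0003,0.0006,0]],
  [0.4,[0,0,-0.03],[0,0,0]],
  [0.4,[0,0,0],[0,0,0]],
  [0.4,[0,0,0],[0,0,0]],
])

```text
clock: 18.35
tool_pos: [0.5184, -0.0786, 0.0675]
orientation: [-180.0, 0.1, 173.7]
force: [-0.6, 0.1, 0.0]
opening: 0.0524
```

```bash
python3 st.py
python3 - <<'E'
from m import *
for n in ['scene','top']:
    s=snapshot(n);pickle.dump(s,open(n+'1.pkl','wb'))
    c=(330,110,110,80) if n=='top' else (200,110,110,80)
    x,y,w,h=c; x=255 if n=='top' else 200; y=190 if n=='top' else 130
    cv2.imwrite(f'pics/{n}1.png',cv2.resize(s['color'][y:y+80,x:x+110],None,fx=7,fy=7))
E
```

```text
18.35 [ 12.9  15.8 -30.    0.1 -44.1 -19.2] [ 0.51843 -0.07856  0.06753] [-1.7999e+02  1.0000e-01  1.7372e+02] [-0.57  0.05  0.02] [ 0.02  -0.045  0.008] 0.05240523396817275
```

View pics/scene1.png

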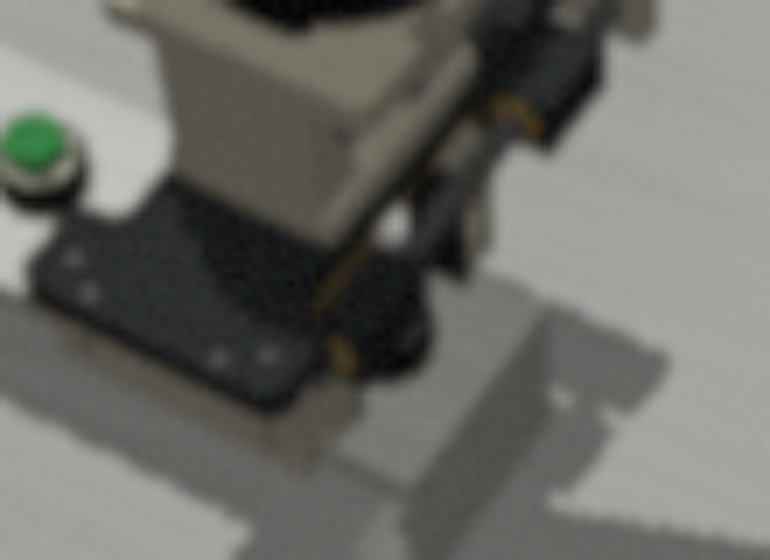

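The scene view shows only the gripper, which hides the switch. I'll lower about 3 mm more and close.

Emit:
send_rows([
  [0.4,[-0.002,0,-0.012],[0,0,0]],
  [0.4,[0,0,0],[0,0,0]],
  [0.6,[0,0,0],[0,0,0]],
  [0.7,[0,0,0],[0,0,0]],
])

```text
clock: 18.85
tool_pos: [0.5183, -0.0785, 0.0649]
orientation: [180.0, 0.2, 173.7]
force: [-0.6, -0.1, -0.1]
opening: 0.0417
```

```bash
python3 st.py
```

```text
18.85 [ 12.9  16.  -30.2   0.1 -43.7 -19.2] [ 0.51831 -0.07847  0.06491] [1.7999e+02 1.6000e-01 1.7372e+02] [-0.64 -0.1  -0.14] [ 0.106 -0.053 -0.042] 0.04165350381685685
```

Emit:
send_rows([
  [1,[0,0,0],[0,0,0]],
  [1,[0,0,0],[0,0,0]],
  [1,[0,0,0],[0,0,0]],
  [1,[0,0,0],[0,0,0]],
])

```text
clock: 19.25
tool_pos: [0.5183, -0.0784, 0.065]
orientation: [180.0, 0.2, 173.7]
force: [0.4, -0.0, -0.3]
opening: 0.0288
```

```bash
python3 st.py
```

```text
19.25 [ 12.9  16.  -30.2   0.1 -43.7 -19.2] [ 0.51832 -0.07845  0.06502] [1.7999e+02 1.7000e-01 1.7372e+02] [ 0.41 -0.02 -0.35] [ 0.061 -0.031  0.006] 0.028840273586948326
```

Emit:
send_rows([
  [1,[0,0,0.02],[0,0,0]],
  [1,[0,0,0.03],[0,0,0]],
  [1,[0,0,0.05],[0,0,0]],
  [1,[0,0,0.08],[0,0,0]],
  [1,[0,0,0.1],[0,0,0]],
  [1,[0,0,0.1],[0,0,0]],
  [1,[0,0,0.1],[0,0,0]],
  [1,[0,0,0],[0,0,0]],
])

```text
clock: 20.05
tool_pos: [0.5172, -0.0789, 0.1932]
orientation: [-180.0, 0.2, 173.7]
force: [0.5, -0.6, -0.5]
opening: 0.0291
```

```bash
python3 look.py w7;python3 - <<'E'
from m import *
for n in ['scene']:
    s=snapshot(n);pickle.dump(s,open(n+'2.pkl','wb'));cv2.imwrite(f'pics/{n}2.png',s['color'])
E
```

```text
20.05 [ 12.9   7.6 -21.3   0.1 -60.9 -19.2] [ 0.5172 -0.0789  0.1932] [-1.7998e+02  1.6000e-01  1.7372e+02] [ 0.5  -0.64 -0.46] 0.029114688076886722
[276.5  56.8] 527 [ 0.5028 -0.2032  0.082 ]
[277.1 135.8] 412 [ 0.5091 -0.1419  0.082 ]
[277.1 266.3] 1049 [ 0.5226 -0.02    0.082 ]
```

View pics/w7.png

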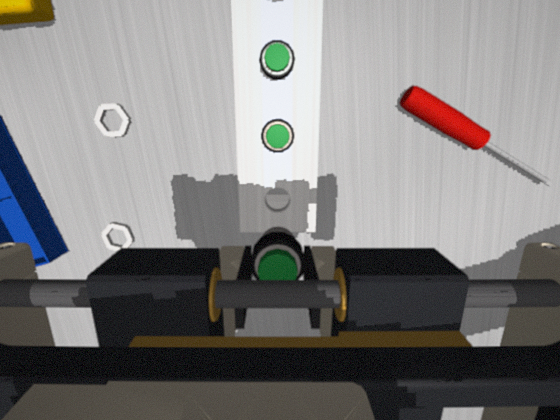

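View pics/scene2.png

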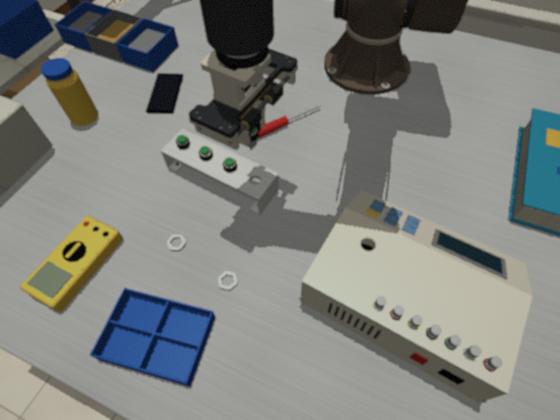

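Emit:
send_rows([
  [1,[0.02,0.07,0.06],[0,0,0]],
  [1,[0.043,0.146,0.06],[0,0,0]],
  [1,[0.043,0.146,0.04],[0,0,0]],
  [1,[0.043,0.146,0.03],[0,0,0]],
  [1,[0.043,0.146,0.02],[0,0,0]],
  [1,[0.043,0.146,0],[0,0,0]],
  [1,[0.043,0.146,0],[0,0,0]],
  [1,[0.02,0.07,0],[0,0,0]],
  [1,[0,0,0],[0,0,0]],
  [1,[0,0,0],[0,0,0]],
  [1,[0,0,0],[0,0,0]],
])

```text
clock: 21.25
tool_pos: [0.5842, 0.1825, 0.2335]
orientation: [-179.5, -1.1, 173.4]
force: [0.2, -0.0, -1.7]
opening: 0.0289
```

```bash
python3 look.py w8
```

```text
21.25 [ 35.4  15.2  -5.9  -0.4 -70.1 -41.8] [0.5842 0.1825 0.2335] [-179.51   -1.12  173.43] [ 0.23 -0.01 -1.75] 0.028934086734539902
[277.1 266.3] 1057 [0.5888 0.2603 0.082 ]
```

View pics/w8.png

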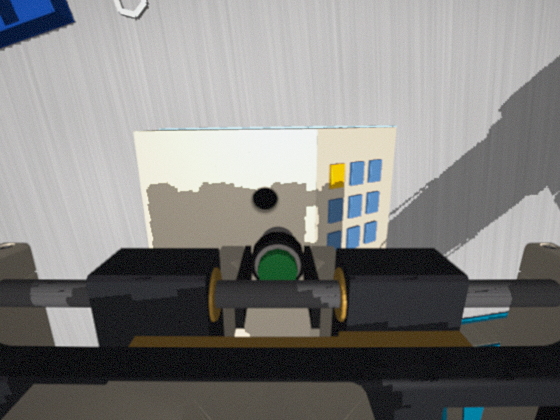

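Emit:
send_rows([
  [1,[0.035,-0.018,0.03],[0.0013,-0.003,0.0008]],
  [1,[0,0,0],[0,0,0]],
  [1,[0,0,0],[0,0,0]],
  [1,[0,0,0],[0,0,0]],
])

```text
clock: 21.7
tool_pos: [0.5937, 0.1744, 0.243]
orientation: [179.8, 0.1, 173.5]
force: [0.2, -0.4, 0.3]
opening: 0.0291
```

```bash
python3 look.py w9
cat > hole.py <<'E'
from m import *
import sys
def hole(k,c,h,tp,th=None,r=22):
    s=pickle.load(open(k+'.pkl','rb'));x,y=c
    g=cv2.cvtColor(s['color'],cv2.COLOR_BGR2GRAY)
    sub=cv2.resize(g[y-r:y+r+1,x-r:x+r+1],None,fx=4,fy=4,interpolation=cv2.INTER_CUBIC)
    cv2.imwrite('pics/h_%s.png'%k,cv2.resize(sub,None,fx=3,fy=3))
    if th is None: th,_=cv2.threshold(sub,0,255,cv2.THRESH_OTSU)
    n,l,st,cc=cv2.connectedComponentsWithStats((sub<th).astype(np.uint8))
    i=l[l.shape[0]//2,l.shape[1]//2]
    cnt=max(cv2.findContours((l==i).astype(np.uint8),0,1)[0],key=len)
    e=cv2.fitEllipse(cnt); u=(e[0][0]+.5)/4-.5+x-r; v=(e[0][1]+.5)/4-.5+y-r
    p=ray_plane(s,[u],[v],h)[0]; print(k,th,(u,v),np.array(e[1])/4,p.round(4), 'rel tcp',(p[:2]-np.array(tp)[:2]).round(4)); return p
E
python3 - <<'E'
from hole import *
o=sensors.get_obs()
hole('w7',(277,199),0.060,[.5172,-.0789],r=15)
hole('w9',(277,199),0.110,o['tool_pos'])
E
```

```text
21.7 [ 34.4  14.6  -5.5  -0.1 -69.7 -40.8] [0.5937 0.1744 0.243 ] [1.7980e+02 8.0000e-02 1.7355e+02] [ 0.17 -0.41  0.31] 0.029104341565084183
[277.2 266.3] 1050 [0.6021 0.259  0.082 ]
w7 182.0 (277.473180770874, 199.68856239318848) [34.21643448 37.02455521] [ 0.5157 -0.0803  0.06  ] rel tcp [-0.0015 -0.0014]
w9 102.0 (278.19738960266113, 201.56418991088867) [22.21636009 24.25955772] [0.5915 0.1754 0.11  ] rel tcp [-0.0021  0.001 ]
```

View pics/w9.png

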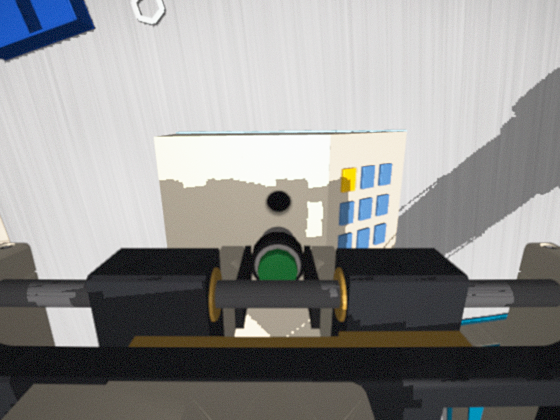

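View pics/h_w7.png

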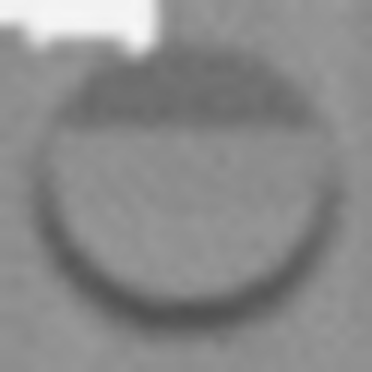

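Emit:
send_rows([
  [1,[-0.002,0.014,-0.08],[-0.0004,0,0]],
  [1,[0,0,-0.12],[0,0,0]],
  [1,[0,0,-0.09],[0,0,0]],
  [1,[0,0,-0.05],[0,0,0]],
  [1,[0,0,0],[0,0,0]],
  [1,[0,0,0],[0,0,0]],
])

```text
clock: 22.35
tool_pos: [0.5937, 0.1781, 0.1575]
orientation: [179.8, 0.3, 173.5]
force: [-0.8, 0.2, -0.3]
opening: 0.0286
```

```bash
python3 st.py
```

```text
22.35 [ 34.8  18.2 -12.3   0.1 -59.2 -41.3] [0.59375 0.17812 0.15751] [179.84   0.27 173.54] [-0.76  0.22 -0.33] [ 0.114 -0.083  0.031] 0.028572448036336302
```

Run:
```python
from m import *
s=snapshot('scene');x,y=320,190
cv2.imwrite('pics/scene3.png',cv2.resize(s['color'][y:y+80,x:x+110],None,fx=7,fy=7))
```

```text
(no output)
```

View pics/scene3.png

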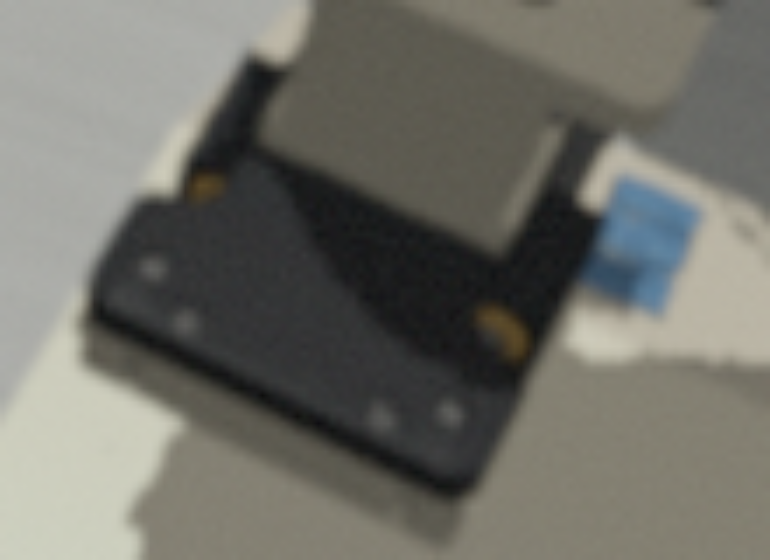

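Emit:
send_rows([
  [1,[-0.002,0,-0.02],[0,0.0005,0]],
  [1,[0,0,-0.02],[0,0,0]],
  [1,[0,0,0],[0,0,0]],
])

```text
clock: 22.7
tool_pos: [0.5945, 0.1789, 0.1495]
orientation: [179.7, 0.3, 173.6]
force: [0.3, 0.7, -0.9]
opening: 0.0287
```

Emit:
send_rows([
  [1,[-0.005,-0.004,0],[-0.0006,0.0006,0]],
  [1,[0,0,0],[0,0,0]],
  [1,[0,0,0],[0,0,0]],
])

```text
clock: 23.0
tool_pos: [0.5935, 0.178, 0.1502]
orientation: [179.9, 0.1, 173.6]
force: [-0.3, -0.8, -1.2]
opening: 0.029
```

Emit:
send_rows([
  [1,[-0.001,0,-0.02],[0,0,0]],
  [1,[-0.001,0,-0.016],[0,0,0]],
  [1,[0,0,0],[0,0,0]],
])

```text
clock: 23.3
tool_pos: [0.593, 0.178, 0.1406]
orientation: [179.9, 0.1, 173.6]
force: [0.5, 0.7, -0.4]
opening: 0.0284
```

Emit:
send_rows([
  [1,[-0.001,0,-0.012],[0,0,0]],
  [1,[0,0,-0.012],[0,0,0]],
  [1,[0,0,0],[0,0,0]],
])

```text
clock: 23.6
tool_pos: [0.5925, 0.1779, 0.1337]
orientation: [179.9, 0.1, 173.6]
force: [-0.3, 0.3, -2.1]
opening: 0.0286
```

Emit:
send_rows([
  [1,[0.001,0,-0.012],[0,0,0]],
  [1,[0,0,0],[0,0,0]],
])

```text
clock: 23.8
tool_pos: [0.5928, 0.1779, 0.1304]
orientation: [179.9, 0.1, 173.6]
force: [-1.1, 0.7, -0.6]
opening: 0.0286
```

Emit:
send_rows([
  [1,[0.001,0,-0.012],[0,0,0]],
  [1,[0,0,0],[0,0,0]],
])

```text
clock: 24.0
tool_pos: [0.5931, 0.1779, 0.1272]
orientation: [179.9, 0.1, 173.6]
force: [-0.4, -0.6, -0.9]
opening: 0.0288
```

Emit:
send_rows([
  [1,[0.001,0,-0.012],[0,0,0]],
  [1,[0,0,0],[0,0,0]],
])

```text
clock: 24.2
tool_pos: [0.5935, 0.1779, 0.1239]
orientation: [179.9, 0.1, 173.6]
force: [-0.3, -0.3, -0.8]
opening: 0.0285
```

The barrel is about 9 mm in and no contact forces show. I'll keep lowering to a bezel contact expected near z = 0.115.

Emit:
send_rows([
  [1,[0,0,-0.012],[0,0,0]],
  [1,[0,0,0],[0,0,0]],
])

```text
clock: 24.4
tool_pos: [0.5935, 0.1779, 0.1207]
orientation: [179.9, 0.1, 173.6]
force: [-0.2, 0.3, -0.1]
opening: 0.0288
```

Emit:
send_rows([
  [1,[-0.001,0,-0.012],[0,0,0]],
  [1,[0,0,0],[0,0,0]],
])

```text
clock: 24.6
tool_pos: [0.5932, 0.1779, 0.1174]
orientation: [179.9, 0.1, 173.6]
force: [0.4, -0.3, -0.8]
opening: 0.0283
```

Emit:
send_rows([
  [1,[0,0,-0.006],[0,0,0]],
  [1,[0,0,0],[0,0,0]],
])

```text
clock: 24.8
tool_pos: [0.5932, 0.1779, 0.1158]
orientation: [179.9, 0.1, 173.6]
force: [-0.3, -1.1, -0.7]
opening: 0.029
```

Emit:
send_rows([
  [1,[0,0,-0.004],[0,0,0]],
  [1,[0,0,0],[0,0,0]],
])

```text
clock: 25.0
tool_pos: [0.5934, 0.1781, 0.1151]
orientation: [179.9, 0.2, 173.6]
force: [-1.0, -0.7, -0.2]
opening: 0.0289
```

Emit:
send_rows([
  [1,[0,0,-0.004],[0,0,0]],
  [1,[0,0,0],[0,0,0]],
])

```text
clock: 25.2
tool_pos: [0.5936, 0.1781, 0.1152]
orientation: [179.9, 0.2, 173.6]
force: [-0.0, 0.8, -1.6]
opening: 0.029
```

Emit:
send_rows([
  [1,[0,0,-0.003],[0,0,0]],
  [1,[0,0,0],[0,0,0]],
])

```text
clock: 25.4
tool_pos: [0.5937, 0.1782, 0.115]
orientation: [179.9, 0.2, 173.6]
force: [-0.9, -0.6, 0.0]
opening: 0.0284
```

Emit:
send_rows([
  [1,[0,0,-0.005],[0,0,0]],
  [1,[0,0,0],[0,0,0]],
])

```text
clock: 25.6
tool_pos: [0.5939, 0.1783, 0.1151]
orientation: [179.9, 0.3, 173.6]
force: [-0.1, 0.3, -1.2]
opening: 0.0289
```

Emit:
send_rows([
  [1,[0,0,-0.005],[0,0,0]],
])

```text
clock: 25.7
tool_pos: [0.594, 0.1784, 0.1148]
orientation: [179.9, 0.3, 173.7]
force: [-7.2, 0.8, 15.7]
opening: 0.0291
```

Emit:
send_rows([
  [1,[0,0,-0.005],[0,0,0]],
])

```text
clock: 25.8
tool_pos: [0.594, 0.1784, 0.1149]
orientation: [179.9, 0.3, 173.7]
force: [-8.2, -0.2, 14.9]
opening: 0.0292
```

A firm stop at TCP z = 0.115 matches the bezel seated on the 0.110 top. Next I'll release and retreat.

Emit:
send_rows([
  [1,[0,0,0],[0,0,0]],
  [0.6,[0,0,0],[0,0,0]],
  [0.5,[0,0,0],[0,0,0]],
  [0.5,[0,0,0],[0,0,0]],
  [0.5,[0,0,0],[0,0,0]],
])

```text
clock: 26.3
tool_pos: [0.594, 0.1783, 0.114]
orientation: [179.9, 0.3, 173.7]
force: [-0.6, 0.7, 0.2]
opening: 0.0434
```

Emit:
send_rows([
  [0.5,[0,0,0.02],[0,0,0]],
  [0.5,[0,0,0.04],[0,0,0]],
  [0.5,[0,0,0.1],[0,0,0]],
  [0.5,[0,0,0.15],[0,0,0]],
  [0.5,[0,0,0.15],[0,0,0]],
  [0.5,[0,-0.08,0.05],[0,0,0]],
  [0.5,[0,-0.08,0],[0,0,0]],
  [0.5,[0,0,0],[0,0,0]],
])

```text
clock: 27.1
tool_pos: [0.593, 0.1354, 0.2492]
orientation: [179.9, 0.4, 173.7]
force: [0.5, 0.5, -0.7]
opening: 0.0439
```

```bash
python3 look.py w10
python3 - <<'E'
from m import *
s=snapshot('top');pickle.dump(s,open('top4.pkl','wb'));cv2.imwrite('pics/top4.png',s['color'])
s=snapshot('scene');pickle.dump(s,open('scene4.pkl','wb'));cv2.imwrite('pics/scene4.png',s['color'])
E
```

```text
27.1 [ 31.3  13.3  -6.6   0.2 -69.8 -37.7] [0.593  0.1354 0.2492] [179.92   0.36 173.72] [ 0.49  0.52 -0.74] 0.043859743645636336
[281.8 245.1] 353 [0.5941 0.1967 0.082 ]
```

View pics/w10.png

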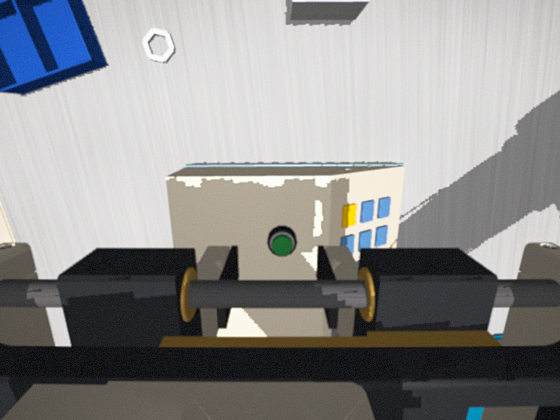

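View pics/scene4.png

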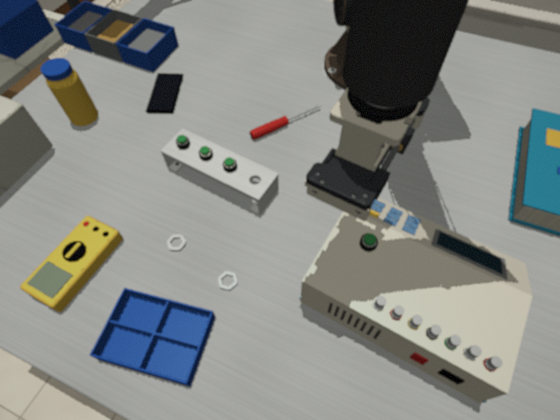

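The wrist view has the switch in the cutout at (282,241), and the scene view at (370,240). The stand's other three switches and the nuts are in place. Now I'll check its height.

Run:
```python
from m import *
for k,c in [('scene4',(370,239)),('w10',(282,242))]:
    s=pickle.load(open(k+'.pkl','rb'));P=cloud(s)
    B,m=blobs(s,(45,80,20),(85,255,255))
    for cc,a in B:
        if np.hypot(*(cc-c))<8:
            u,v=cc;u0,v0=int(round(u)),int(round(v))
            w=P[v0-2:v0+3,u0-2:u0+3].reshape(-1,3);print(k,cc,a,np.nanmedian(w,0).round(4),'at .132',ray_plane(s,[u],[v],.132)[0].round(4))
    for d in (-22,22): print('top around',P[c[1],c[0]+d].round(4))
s=pickle.load(open('w10.pkl','rb'));cv2.imwrite('pics/w10c.png',cv2.resize(s['color'][215:265,250:315],None,fx=10,fy=10))
s=pickle.load(open('scene4.pkl','rb'));cv2.imwrite('pics/scene4c.png',cv2.resize(s['color'][215:265,340:400],None,fx=10,fy=10))
```

```text
scene4 [369.37614679 238.88990826] 109 [0.5954 0.1769 0.1334] at .132 [0.594  0.1774 0.132 ]
top around [0.5974 0.1443 0.112 ]
top around [0.5664 0.2124 0.112 ]
w10 [281.76487252 245.13597734] 353 [0.592  0.1756 0.1317] at .132 [0.5922 0.1756 0.132 ]
top around [0.6152 0.179  0.1098]
top around [0.5697 0.1839 0.1097]
```

View pics/scene4c.png

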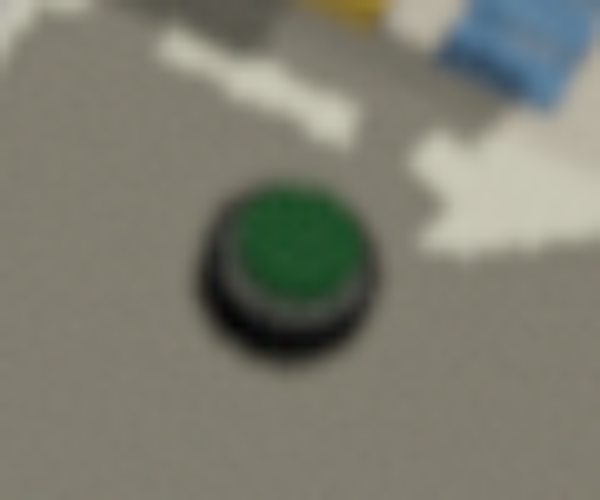

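The cap sits about 22 mm above the analyser's top in both views, and the switch looks upright and fully home.

```bash
python3 -c "
from plant import order,sensors
print(order.close_job()); print(sensors.get_obs()['clock'])"
```

```text
the job is handed in; nothing more can be done
None
the job is handed in; nothing more can be done
```

The good switch was number 4. It is now fitted in the analyser's hole, and I handed the job in at about 27 s of robot time.

- **Finding it:** I pressed the switches in order, 1 to 4, to about 4.5 mm each. Switches 1 to 3 showed no snap: apart from sensor noise their force only crept up, to about 4.8, 3.6 and 5.4 N. Switch 4 rose to 7 N, dropped to about 2.8 N near 3.9 mm and rose again, so it is the live one. No cap saw more than about 7 N.
- **Fitting it:** I lifted switch 4 out by its bezel and lowered it into the hole without snagging. It stopped firmly (about 15 N through the bezel) with the tool at 0.115 m, where a seated bezel should stop it. Then I let go and backed off.
- **Last checks:** In the wrist and scene views the cap is about 22 mm above the analyser's top, which means it is home, and it looks upright. The other three switches are still in the stand and nothing else appears moved.
- **Disagreements:** The wrist camera reads about 2 mm off from the other two cameras in x and y. I used the scene and top positions, and the stand-to-hole distance agreed within 1 mm by both methods. Force readings were noisy by about 1 N. The gripper blocked the scene view during the grasp and insertion, so I relied on force and position there.

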